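# Load a specimen into the push-latch loader

## Task

Gently press the orange latch button on top of the white specimen loader until its sprung tray is released, and let the tray spring out by itself with nothing touching it. Set the green specimen upright, fully down in the tray's round pocket, then push the tray gently home until it clicks and stays shut. Leave the black and the red specimen where they stand.

Things in the scene. Friction and masses are not known exactly. Their poses are not given: they have to be found in the camera images.
- case: White bench-top specimen loader, fixed: 150 deep (x) x 130 wide (y) x 62 mm high; origin at the centre of its underside, z up; the tray comes out of its front, at its own x = -75 mm, towards -x. It bears at most 20 N on any part. The button's axis is 50 mm in -x and 46 mm in -y of the origin; pressed right in, the orange cap still stands 4 mm or more above the roof.
- press_point (a point): Point on the loader's roof on the axis of the orange latch button (cap 24 mm across). The cap's height is adjustable: unpressed, its flat top is 11 to 29 mm above this point (not told, feel for it). Pressed straight down it has a soft spring (1.5 N at first, 4.5 N at the end); the latch lets go about 5.5 mm below first touch, and a hard stop comes at 7 mm.
- pocket (a point): Centre of the floor of the tray's round pocket, 36 mm across, 7 mm deep, floor 19 mm above the bench, in an aluminium plate 80 mm wide with its top at 26 mm and no side walls; moves with the tray. The front panel's back is 39 mm before it: hold the specimen with fingers along the loader's y. Fully out it is 53 mm in front of the loader's front.
- front (a point): Centre of the outer face of the tray's grey front panel (124 wide, 10 thick, 42 mm high), 29 mm above the bench; the panel's top is 50 mm above the bench. Push here along the loader's +x to shut the tray; moves with the tray. Axes as the loader's.
- green_specimen: Green mounted specimen on the bench to the left or right of the loader's front, an upright puck 30 mm across and 20 mm high; origin at the centre of its underside, z up. Seated in the pocket it stands 13 mm out of the plate.
- black_specimen: Black puck 30 mm across, 24 mm high, stands on the bench; origin at the centre of its underside. Not to be moved.
- red_specimen: Red puck 25 mm across, 16 mm high, stands on the bench; origin at the centre of its underside. Not to be moved.
- tray (a joint): Travel of the tray in m: 0 shut and latched, 0.085 fully out, -0.006 hard stop. Once unlatched a spring drives it out along the loader's -x at 0.2 to 0.4 m/s. To shut, push it back against the spring (3 to 5 N, rising to 7 to 10 N over the latch in the last 15 mm, then easing) to just below 0, where it clicks; let go, it stays within 1.5 mm of 0. Unlatched, it springs out again.
Not all that is in view belongs to the job. Of the things that look like the green_specimen, take the one that is nearest to the robot's base at the start.

How it is judged:
On the way, in this order (a step that is already met when the one before it is completed fails the run):
1. the tray springs out by itself, the robot not touching it (value of joint tray above 0.03 m and velocity of joint tray above 0.1 m/s and contact force between each of the fingers, the arm and tray below 0.1 N), for 0.04 s.
2. with the tray out, the green specimen stands fully down in the pocket and is let go (value of joint tray above 0.06 m and horizontal distance between green_specimen and pocket below 0.004 m and z of green_specimen in the frame of pocket below 0.002 m and angle between green_specimen's own z axis and vertical below 0.1 rad and contact force between the fingers and green_specimen below 0.1 N), for 0.2 s.
At the end, for the whole second after the job is handed in: The tray is shut and latched (within 3 mm of 0) with nothing holding it; the green specimen rests upright (within 0.1 rad) fully down in the pocket (within 4 mm of its centre, its underside less than 2 mm above the floor); the black and the red specimen are within 15 mm of where they stood (value of joint tray between -0.003 and 0.003 m and horizontal distance between green_specimen and pocket below 0.004 m and z of green_specimen in the frame of pocket below 0.002 m and angle between green_specimen's own z axis and vertical below 0.1 rad and linear speed of green_specimen below 0.02 m/s and distance of each of black_specimen, red_specimen from where it was at the start of the episode below 0.015 m); the robot touches nothing.
It fails at once if the robot pushes on the loader, its button or its tray with more than 20 N (contact force between any of the fingers, the arm and case above 20 N).
It fails at once if the black or the red specimen is moved by more than 15 mm (distance of any of black_specimen, red_specimen from where it was at the start of the episode above 0.015 m).
It also fails if it takes over 72 s, if anything falls off the work surface, if the arm or the gripper's body presses on something with over 40 N, if the wrist force passes 120 N, or if a joint passes its speed limit or range.

## Robot

A 6-joint arm with a two-finger parallel gripper is mounted at the origin on a cart in front of the work surface, level with it; the furniture and walls round the work are solid. World frame = base frame: x ahead of the robot, y to its left, z up, the work surface at z = 0. Lengths are in m, angles in rad, forces in N, time in s.
With the tool pointing down it reaches from about 0.25 to 0.725 m from the base axis. Payload 9.7 kg.
Tool frame: the origin (TCP) lies at the very end of the fingers, on their centre line; the grasp point (between the pads) lies 19 mm behind it; z points along the fingers, y is the direction in which the jaws open and shut (so a half turn about z gives the same grasp; the last joint's range is limited). The gripper opens to 85 mm and grips with 20 to 120 N. Pads are 22 mm wide; open, the fingers measure 114 mm over their backs; the gripper's body (76 mm by 85 mm) begins 54 mm behind the grasp point. The pads swing forward as they close: fully open they stand 13 mm farther back than shut.
Start: joints at [-1.16, 0.087, 0.176, 1.66, 0, 1.571], TCP at [0.22, -0.504, 0.231] pointing down, gripper open.
Joint ranges: [-3.13, 3.13], [-0.85, 1.81], [-1.15, 1.24], [-2.2, 2.28], [-1.44, 1.52], [-3.14, 3.14]. Speed limits (rad/s): [2.22, 2.22, 2.57, 3.14, 3.14, 3.14].

## Interface

Orientations are given as a rotation vector (axis times angle).
In Python, from rig import get_state, cams, manip gives the robot as it stands.
- The arm moves only by the shell command python3 -m handwheel 'ROWS' [OPENING]. ROWS is JSON, a list of rows, each an object with "dp": the shift along the world's x, y, z in m, a list of three; "spin": the turn about the world's z in rad. In form: [{"dp": [tx, ty, tz], "spin": spin}, ...]. A call has 1 to 12 rows; each row shifts and turns the pose as measured when the row begins; what a row does not reach is not made up. A row lasts 1/10 s, in which the tool goes at most 50 mm and 8.59 degrees, less where a joint would pass 70% of its speed; a pose out of reach is approached as far as the arm can. A call with a gripper value outside its range is refused whole. OPENING is the opening, from -1 (shut) to 1 (fully open), so that 0 is half open, set as the call begins (- or left out, the last holds). The fingers move at their own pace and stop on an object; the grip force is fixed at half the most. Time passes only in rows, so rows that do not move let the fingers close. It gives the time, the measured TCP pose, the force and the opening at its end, in the units of the state.
- get_state(): the state, without advancing time (a new reading comes with each control period).
- cams.camera(name): name is "scene" or "top" or "wrist"; returns a dict with "image" (384x512x3 uint8, red, green, blue), "intrinsics" (3x3 intrinsics, pixels), "xyz" and "rotation" of the camera in the world. Camera axes: x right, y down, z forward; pixel columns grow to the right and rows downward; lengths in m; the calibration is good to about 2 mm. A picture is of the moment at which its call begins. There is no depth.
- manip.sign_off(): hands the job in, once; it reports no verdict.
Trained networks look in the newest picture that a camera, given by its name, has taken for a name from the list of things; names that differ only in an ending like _2 or _b are one class to them, and where a whole thing is asked for, a point or a joint stands for the part that bears it (a point fixed in the world has none). Each returns a list of dicts, best first, with "conf" (0 to 1); they miss things now and then, are a little off and sometimes report something else, mostly with a low value. They report only what shows in the picture. A call takes as long as a camera call. They do not tell look-alikes from the thing itself.
- cams.masks_of(camera, target): "mask" (384x512 bool, what is visible of it) and "bbox" ([left, top, right, bottom] in pixels, round what is visible of it).
The state is a dict: "time": time; "joint_positions": joint angles; "joint_velocities": joint speeds; "joint_efforts": joint torques, N m; "position": TCP position; "ee_rot": TCP orientation; "contact_force": force on the tool from outside, world axes, zero at the start; "ft_torque": the same for the moment, N m; "grip_width": opening from 0.0 (shut) to 1.0 (fully open).
Only numpy, scipy, OpenCV 4.12 (cv2) and the standard library are available. Lean on these libraries where they do the work, as an engineer would, in place of code of your own. Each camera call takes 0.05 s, during which the arm holds its last target. There are 200 camera calls.

## Working session

There is one attempt and no reset: what is moved stays moved. The work goes in short steps, Python scripts to look and compute and a shell command to move; the robot and the scene stay as the last step left them, time stands still between calls to the robot, and variables do not carry over. Pictures are saved under pics/ and viewed, about 8 in all and at most 12, crops included, and the job is handed in when it is done.

```bash
mkdir -p pics; ls
cat > h.py <<'E'
import numpy as np, cv2
from rig import get_state, cams, manip
def shot(n,f=None):
    c=cams.camera(n)
    if f: cv2.imwrite('pics/'+f,c['image'][:,:,::-1])
    return c
def plane(c,uv,z):
    d=np.linalg.inv(c['intrinsics'])@np.array([uv[0],uv[1],1.]); R=np.array(c['rotation']); d=R@d; p=np.array(c['xyz'])
    return p+d*(z-p[2])/d[2]
def proj(c,X):
    q=np.array(c['intrinsics'])@(np.array(c['rotation']).T@(np.array(X)-c['xyz'])); return q[:2]/q[2]
E
python3 - <<'E'
from h import *
s=get_state(); print({k:np.round(v,3) for k,v in s.items()})
a=[]
for n in ['scene','top']:
    c=shot(n); a.append(c['image']); print(n,np.round(c['xyz'],3),np.round(c['rotation'],3).tolist(),np.round(c['intrinsics'],1).tolist())
    for t in ['case','green_specimen','black_specimen','red_specimen','front','tray']:
        for m in cams.masks_of(n,t):
            ys,xs=np.nonzero(m['mask']); u=(xs.mean(),ys.mean())
            print(n,t,round(m['conf'],2),np.round(m['bbox']),np.round(u,1),len(xs),np.round(plane(c,u,0.01)[:2],3))
for n,i in zip('st',a): cv2.imwrite(f'pics/{n}1.png',cv2.resize(i[:,:,::-1],(800,600)))
E
```

```text
pics
{'time': np.float64(0.0), 'joint_positions': array([-1.16 ,  0.087,  0.175,  1.66 , -0.   ,  1.571]), 'joint_velocities': array([ 0.001,  0.   , -0.   ,  0.002, -0.002,  0.   ]), 'joint_efforts': array([-2.0000e-03, -5.2039e+01,  4.6480e+01,  1.7000e-02, -0.0000e+00,
       -0.0000e+00]), 'position': array([ 0.22 , -0.504,  0.231]), 'ee_rot': array([-3.074, -0.64 ,  0.   ]), 'contact_force': array([ 0.202,  0.502, -0.157]), 'ft_torque': array([-0.016, -0.015,  0.021]), 'grip_width': np.float64(1.001)}
scene [-0.323 -0.388  0.578] [-1.794, 1.145, -0.688] [[473.4, 0.0, 251.8], [0.0, 473.4, 194.4], [0.0, 0.0, 1.0]]Traceback (most recent call last):
  File "<stdin>", line 9, in <module>
  File "h.py", line 9, in plane
    return p+d*(z-p[2])/d[2]
                        ~^^^
IndexError: invalid index to scalar variable.
```

Rotation is a rotation vector; convert it.

```bash
sed -i "s/^    c=cams.camera(n)/    c=cams.camera(n); c['rotation']=cv2.Rodrigues(np.array(c['rotation'],float))[0]/" h.py
python3 - <<'E'
from h import *
a=[]
for n in ['scene','top']:
    c=shot(n); a.append(c['image']); print(n,np.round(c['xyz'],3))
    for t in ['case','green_specimen','black_specimen','red_specimen','front','press_point']:
        for m in cams.masks_of(n,t):
            ys,xs=np.nonzero(m['mask']); u=(xs.mean(),ys.mean())
            print(n,t,round(m['conf'],2),np.round(m['bbox']),np.round(u,1),len(xs),np.round(plane(c,u,0.01)[:2],3))
for n,i in zip('st',a): cv2.imwrite(f'pics/{n}1.png',cv2.resize(i[:,:,::-1],(800,600)))
E
```

```text
scene [-0.323 -0.388  0.578]
scene case 0.89 [202. 154. 275. 199.] [239.  177.1] 2683 [0.737 0.147]
scene green_specimen 0.68 [352. 260. 368. 279.] [359.  269.7] 220 [ 0.456 -0.257]
scene green_specimen 0.65 [275. 250. 290. 266.] [283.4 256.8] 177 [ 0.434 -0.105]
scene green_specimen 0.5 [279. 219. 296. 236.] [287.8 226.5] 133 [ 0.55 -0.07]
scene red_specimen 0.68 [317. 271. 329. 286.] [321.6 277.1] 150 [ 0.402 -0.197]
scene red_specimen 0.53 [200. 177. 243. 203.] [222.8 188.5] 679 [0.657 0.155]
scene front 0.75 [202. 175. 241. 203.] [222.6 188.5] 721 [0.657 0.156]
scene press_point 0.83 [202. 150. 278. 203.] [239.1 177.1] 2609 [0.738 0.147]
top [0.31  0.044 1.251]
top case 0.66 [196. 104. 253. 167.] [223.7 134.8] 3096 [0.708 0.13 ]
top green_specimen 0.65 [366. 218. 376. 226.] [367.6 221.2] 87 [ 0.458 -0.257]
top green_specimen 0.4 [291. 184. 304. 198.] [297.  188.7] 106 [ 0.55 -0.07]
top black_specimen 0.59 [140. 222. 151. 236.] [146.5 229.2] 113 [0.446 0.339]
top red_specimen 0.54 [343. 237. 352. 246.] [346.2 240.5] 76 [ 0.407 -0.197]
top front 0.64 [197. 152. 243. 169.] [219.2 161.9] 395 [0.63  0.143]
top press_point 0.87 [196. 105. 255. 171.] [223.6 134.7] 3068 [0.708 0.13 ]
top press_point 0.5 [196. 154. 243. 167.] [219.2 161.7] 403 [0.63  0.143]
```

View pics/t1.png

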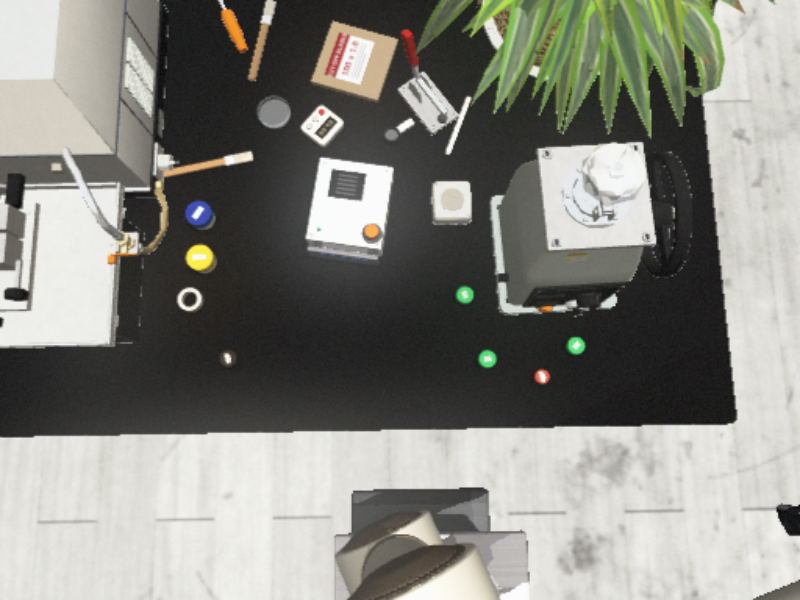

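View pics/s1.png

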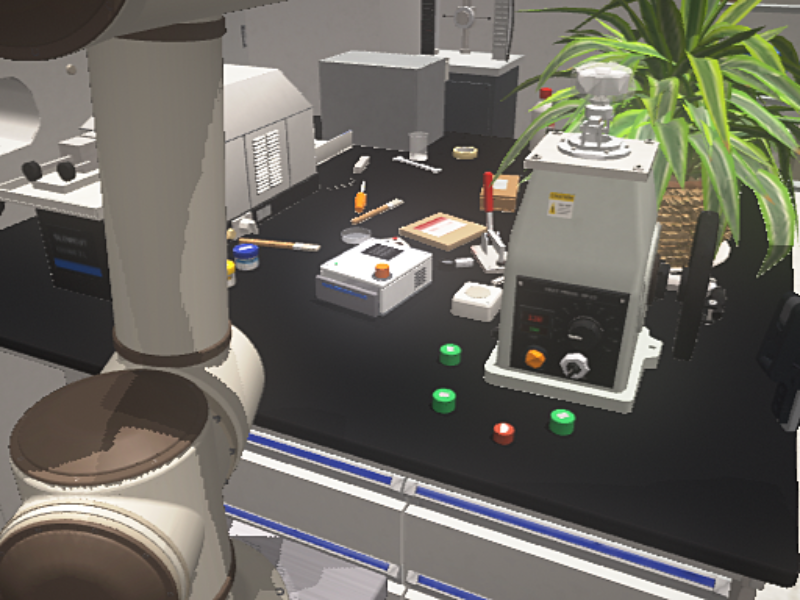

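The top view shows the loader at (350,210), with its orange button at (371,232) and its front towards the robot. There are three green pucks at (465,295), (487,359) and (576,345). The one nearest the base is (487,359), about 0.446 m away at (0.434,-0.105), against 0.554 m and 0.524 m for the others. Red is at (541,377). Black is at (228,358).

Run:
```python
from h import *
c=shot('top'); im=c['image'].astype(int)
sub=np.zeros(im.shape[:2],bool); sub[98:165,190:260]=1
w=(im.min(2)>175)&sub
n,l,st,ce=cv2.connectedComponentsWithStats(w.astype(np.uint8),connectivity=4); k=1+np.argmax(st[1:,4]); w=(l==k)
w=cv2.morphologyEx(w.astype(np.uint8),cv2.MORPH_CLOSE,np.ones((15,15)))
ys,xs=np.nonzero(w)
P=np.array([plane(c,(x,y),.062)[:2] for x,y in zip(xs,ys)],np.float32)
r=cv2.minAreaRect(P); print(r, cv2.boxPoints(r))
R,G,B=im[...,0],im[...,1],im[...,2]
o=(R>150)&(R-B>90)&(R-G>40)&sub; ys,xs=np.nonzero(o); u=(xs.mean(),ys.mean()); print('orange',u,len(xs),[plane(c,u,z)[:2].round(4) for z in(.075,.085)])
g=(G-R>60)&(G-B>30)
n,l,st,ce=cv2.connectedComponentsWithStats(g.astype(np.uint8))
for i in range(1,n):
    if 30<st[i,4]<200: print('green',ce[i],st[i,4],plane(c,ce[i],.018)[:2].round(4))
v=im[90:240,190:390].astype(np.uint8).copy()
cv2.imwrite('pics/crop.png',cv2.resize(v[:,:,::-1],None,fx=4,fy=4))
```

```text
((0.7063772678375244, 0.12619279325008392), (0.12944471836090088, 0.14909158647060394), 80.83636474609375) [[0.62247556 0.07416822]
 [0.76966435 0.05042469]
 [0.790279   0.17821737]
 [0.6430902  0.20196089]]
orange (np.float64(237.19672131147541), np.float64(147.29508196721312)) 61 [array([0.6518, 0.0899]), array([0.6489, 0.0895])]
green [297.11538462 188.20512821] 78 [ 0.55   -0.0697]
green [368.15116279 220.88372093] 86 [ 0.4575 -0.2569]
green [311.52873563 229.08045977] 87 [ 0.4382 -0.1043]
```

View pics/crop.png

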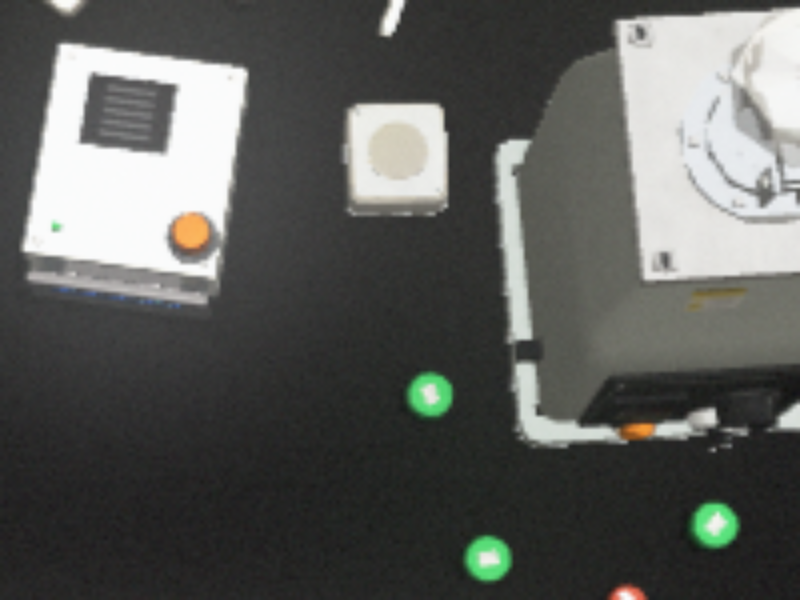

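```bash
python3 -m handwheel '[{"dp":[0.011,0.04,0],"spin":-0.04},{"dp":[0.011,0.045,0],"spin":-0.05},{"dp":[0.011,0.045,0],"spin":-0.05},{"dp":[0.011,0.045,0],"spin":-0.05},{"dp":[0.011,0.045,0],"spin":-0.05},{"dp":[0.011,0.045,0],"spin":-0.05},{"dp":[0.011,0.045,0],"spin":-0.05},{"dp":[0.011,0.045,0],"spin":-0.05},{"dp":[0.011,0.045,0],"spin":-0.05},{"dp":[0.011,0.045,0],"spin":-0.05},{"dp":[0.011,0.045,0],"spin":-0.05},{"dp":[0.011,0.045,0],"spin":-0.05}]' -1
```

```text
time: 2.05
position: [0.341, -0.0253, 0.2298]
ee_rot: [-3.078, 0.187, -0.015]
contact_force: [0.2, 0.6, 0.8]
grip_width: 0.0
```

```bash
python3 -m handwheel '[{"dp":[0.038,0.014,-0.008],"spin":-0.04},{"dp":[0.038,0.014,-0.008],"spin":0},{"dp":[0.038,0.014,-0.008],"spin":0},{"dp":[0.038,0.014,-0.008],"spin":0},{"dp":[0.038,0.014,-0.008],"spin":0},{"dp":[0.038,0.014,-0.008],"spin":0},{"dp":[0.038,0.014,-0.008],"spin":0},{"dp":[0.038,0.014,-0.008],"spin":0},{"dp":[0,0,0],"spin":0},{"dp":[0,0,0],"spin":0}]'
python3 - <<'E'
from h import *
c=shot('wrist'); s=get_state(); print(s['position'],s['ee_rot'],c['xyz'])
for z in (.062,.078,.09): print(proj(c,[.6497,.0887,z]))
im=c['image'].astype(int); R,G,B=im[...,0],im[...,1],im[...,2]
o=((R>150)&(R-B>90)&(R-G>40)).astype(np.uint8); n,l,st,ce=cv2.connectedComponentsWithStats(o)
for i in range(1,n):
    if st[i,4]>100: print(ce[i],st[i],[plane(c,ce[i],z)[:2].round(4) for z in (.075,.085)])
cv2.imwrite('pics/w1.png',c['image'][:,:,::-1])
E
```

```text
time: 3.05
position: [0.6486, 0.0071, 0.161]
ee_rot: [-3.018, 0.063, -0.017]
contact_force: [0.3, 1.1, 0.9]
grip_width: 0.001
[0.6482634  0.00699758 0.16067198] [-3.0179435   0.06302132 -0.01619006] [ 0.72849489 -0.01374057  0.30309427]
[168.00158544 191.97044616]
[160.27550491 198.50561265]
[153.83914575 203.94985808]
[158.97632058 200.63570128] [146 188  27  26 549] [array([0.6469, 0.0914]), array([0.6505, 0.0867])]
```

View pics/w1.png

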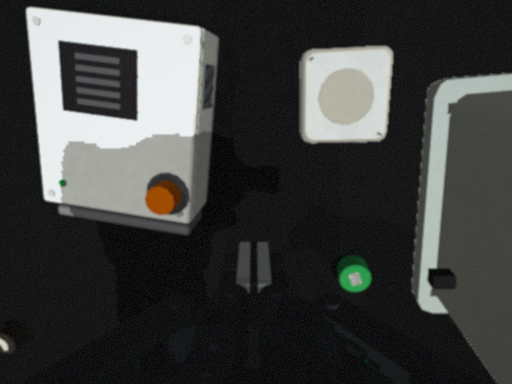

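The picture shows the loader at upper left with the button at (159,200), the fingers at (253,265) and one green look-alike at (355,273). The tool lagged in y and is tilted about 0.12 rad. I'll check how the rows behave.

```bash
cat > st.py <<'E'
from h import *
s=get_state(); M=cv2.Rodrigues(s['ee_rot'])[0]
print('t',s['time'].round(2),'p',s['position'].round(4),'q',s['joint_positions'].round(3),'z',M[:,2].round(3),'yaw',np.arctan2(M[1,0],M[0,0]).round(3),'F',s['contact_force'].round(1),'grip',s['grip_width'].round(3))
E
python3 st.py; for i in 1 2; do python3 -m handwheel '[{"dp":[0,0.02,0],"spin":0}]' >/dev/null; python3 st.py; done;  python3 -m handwheel '[{"dp":[0,0,0],"spin":-0.1}]' >/dev/null; python3 st.py;  python3 -m handwheel '[{"dp":[0,0,0],"spin":0},{"dp":[0,0,0],"spin":0},{"dp":[0,0,0],"spin":0}]' >/dev/null; python3 st.py
```

```text
Traceback (most recent call last):
  File "st.py", line 3, in <module>
    print('t',s['time'].round(2),'p',s['position'].round(4),'q',s['joint_positions'].round(3),'z',M[:,2].round(3),'yaw',np.arctan2(M[1,0],M[0,0]).round(3),'F',s['contact_force'].round(1),'grip',s['grip_width'].round(3))
              ^^^^^^^^^^^^^^^
AttributeError: 'float' object has no attribute 'round'
Traceback (most recent call last):
  File "st.py", line 3, in <module>
    print('t',s['time'].round(2),'p',s['position'].round(4),'q',s['joint_positions'].round(3),'z',M[:,2].round(3),'yaw',np.arctan2(M[1,0],M[0,0]).round(3),'F',s['contact_force'].round(1),'grip',s['grip_width'].round(3))
              ^^^^^^^^^^^^^^^
AttributeError: 'float' object has no attribute 'round'
Traceback (most recent call last):
  File "st.py", line 3, in <module>
    print('t',s['time'].round(2),'p',s['position'].round(4),'q',s['joint_positions'].round(3),'z',M[:,2].round(3),'yaw',np.arctan2(M[1,0],M[0,0]).round(3),'F',s['contact_force'].round(1),'grip',s['grip_width'].round(3))
              ^^^^^^^^^^^^^^^
AttributeError: 'float' object has no attribute 'round'
Traceback (most recent call last):
  File "st.py", line 3, in <module>
    print('t',s['time'].round(2),'p',s['position'].round(4),'q',s['joint_positions'].round(3),'z',M[:,2].round(3),'yaw',np.arctan2(M[1,0],M[0,0]).round(3),'F',s['contact_force'].round(1),'grip',s['grip_width'].round(3))
              ^^^^^^^^^^^^^^^
AttributeError: 'float' object has no attribute 'round'
Traceback (most recent call last):
  File "st.py", line 3, in <module>
    print('t',s['time'].round(2),'p',s['position'].round(4),'q',s['joint_positions'].round(3),'z',M[:,2].round(3),'yaw',np.arctan2(M[1,0],M[0,0]).round(3),'F',s['contact_force'].round(1),'grip',s['grip_width'].round(3))
              ^^^^^^^^^^^^^^^
AttributeError: 'float' object has no attribute 'round'
```

```bash
sed -i "s/s\['time'\].round(2)/round(s['time'],2)/;s/s\['grip_width'\].round(3)/round(s['grip_width'],3)/" st.py
python3 st.py; for i in 1 2; do python3 -m handwheel '[{"dp":[0,0.02,0],"spin":0}]' >/dev/null; python3 st.py; done;  python3 -m handwheel '[{"dp":[0,0,0],"spin":0},{"dp":[0,0,0],"spin":0},{"dp":[0,0,0],"spin":0}]' >/dev/null; python3 st.py
```

```text
t 3.7 p [0.6435 0.007  0.1668] q [-0.059  0.281  0.267  1.542  0.158  3.141] z [ 0.024  0.156 -0.987] yaw -0.058 F [ 1.5 -0.6  0.6] grip -0.001
t 3.8 p [0.643  0.0187 0.1674] q [-0.043  0.279  0.265  1.541  0.164  3.141] z [ 0.022  0.163 -0.986] yaw -0.042 F [-0.2  1.3 -0.3] grip 0.002
t 3.9 p [0.6426 0.0316 0.1677] q [-0.026  0.279  0.265  1.541  0.171  3.141] z [ 0.02   0.17  -0.985] yaw -0.025 F [-0.7  0.6  0. ] grip -0.001
t 4.2 p [0.6424 0.0347 0.1676] q [-0.022  0.279  0.265  1.541  0.172  3.141] z [ 0.019  0.17  -0.985] yaw -0.021 F [-0.2  0.1  0. ] grip -0.0
```

Joint 6 ran into its upper limit, and that caused both the tilt and the lag. Spinning a full turn to the other limit lets the same effect cancel the tilt. I'll then come back to mid-range, at yaw ≈ π-0.16.

```bash
A='[{"dp":[0,0,0],"spin":0.15}]'
python3 -m handwheel '[{"dp":[-0.015,0,0.004],"spin":0.15},{"dp":[-0.015,0,0.004],"spin":0.15},{"dp":[-0.015,0,0.004],"spin":0.15},{"dp":[-0.015,0,0.004],"spin":0.15},{"dp":[-0.015,0,0.004],"spin":0.15},{"dp":[-0.015,0,0.004],"spin":0.15},{"dp":[-0.015,0,0.004],"spin":0.15},{"dp":[-0.015,0,0.004],"spin":0.15},{"dp":[-0.015,0,0.004],"spin":0.15},{"dp":[-0.015,0,0.004],"spin":0.15},{"dp":[0,0,0],"spin":0.15},{"dp":[0,0,0],"spin":0.15}]' >/dev/null; python3 st.py
python3 -m handwheel '[{"dp":[0,0,0],"spin":0.15},{"dp":[0,0,0],"spin":0.15},{"dp":[0,0,0],"spin":0.15},{"dp":[0,0,0],"spin":0.15},{"dp":[0,0,0],"spin":0.15},{"dp":[0,0,0],"spin":0.15},{"dp":[0,0,0],"spin":0.15},{"dp":[0,0,0],"spin":0.15},{"dp":[0,0,0],"spin":0.15},{"dp":[0,0,0],"spin":0.15},{"dp":[0,0,0],"spin":0.15},{"dp":[0,0,0],"spin":0.15}]' >/dev/null; python3 st.py
```

```text
t 5.4 p [0.4868 0.0316 0.2079] q [ 0.071  0.106  0.139  1.777 -0.011  1.428] z [-0.171 -0.023 -0.985] yaw 1.785 F [ 0.   0.4 -0.2] grip -0.005
t 6.6 p [0.4878 0.0302 0.2075] q [ 0.162 -0.11  -0.074  1.571 -0.173 -0.285] z [ 0.062 -0.164 -0.984] yaw -2.698 F [ 0.  -0.5  0.5] grip -0.001
```

```bash
python3 -m handwheel '[{"dp":[0,0,0],"spin":0.15},{"dp":[0,0,0],"spin":0.15},{"dp":[0,0,0],"spin":0.15},{"dp":[0,0,0],"spin":0.15},{"dp":[0,0,0],"spin":0.15},{"dp":[0,0,0],"spin":0.15},{"dp":[0,0,0],"spin":0.15},{"dp":[0,0,0],"spin":0.15},{"dp":[0,0,0],"spin":0.15},{"dp":[0,0,0],"spin":0.15},{"dp":[0,0,0],"spin":0.15},{"dp":[0,0,0],"spin":0.15}]' >/dev/null; python3 st.py
python3 -m handwheel '[{"dp":[0,0,0],"spin":0.15},{"dp":[0,0,0],"spin":0.15},{"dp":[0,0,0],"spin":0.15},{"dp":[0,0,0],"spin":0.15},{"dp":[0,0,0],"spin":0.15},{"dp":[0,0,0],"spin":0.15},{"dp":[0,0,0],"spin":0.15}]' >/dev/null; python3 st.py
python3 -m handwheel '[{"dp":[0,0,0],"spin":0.05},{"dp":[0,0,0],"spin":0.05}]' >/dev/null; python3 st.py
```

```text
t 7.8 p [0.4869 0.0285 0.2091] q [-0.    -0.226 -0.175  1.47   0.1   -2.237] z [ 0.151  0.1   -0.983] yaw -0.899 F [-0.5 -0.4  0.7] grip -0.001
t 8.5 p [0.4849 0.076  0.2093] q [ 0.072 -0.081 -0.041  1.596  0.144 -3.138] z [ 0.004  0.144 -0.99 ] yaw 0.069 F [ 0.7  0.8 -0.6] grip 0.001
t 8.7 p [0.4819 0.1036 0.209 ] q [ 0.14  -0.074 -0.034  1.598  0.125 -3.141] z [-0.004  0.125 -0.992] yaw 0.139 F [-0.4 -0.   0.1] grip -0.002
```

```bash
python3 -m handwheel '[{"dp":[0,-0.02,0],"spin":0.05},{"dp":[0,-0.02,0],"spin":0.05},{"dp":[0,-0.02,0],"spin":0.05}]' >/dev/null; python3 st.py
python3 -m handwheel '[{"dp":[0,-0.02,0],"spin":0.05},{"dp":[0,-0.02,0],"spin":0.05},{"dp":[0,-0.02,0],"spin":0.05}]' >/dev/null; python3 st.py
```

```text
t 9.0 p [0.4689 0.1137 0.2087] q [ 0.197 -0.095 -0.051  1.603  0.069 -3.141] z [-0.001  0.07  -0.998] yaw 0.196 F [-0.2  0.5  0.2] grip 0.001
t 9.3 p [0.4511 0.1219 0.209 ] q [ 0.256 -0.13  -0.08   1.608  0.013 -3.141] z [ 0.009  0.015 -1.   ] yaw 0.255 F [ 0.4 -0.3  0.4] grip -0.001
```

```bash
python3 -m handwheel '[{"dp":[0,-0.015,0],"spin":0.03},{"dp":[0,0,0],"spin":-0.1},{"dp":[0,0,0],"spin":-0.15},{"dp":[0.02,-0.003,-0.004],"spin":-0.15},{"dp":[0.02,-0.003,-0.004],"spin":-0.15},{"dp":[0.02,-0.003,-0.004],"spin":-0.15},{"dp":[0.02,-0.003,-0.004],"spin":-0.15},{"dp":[0.02,-0.003,-0.004],"spin":-0.15},{"dp":[0.02,-0.003,-0.004],"spin":-0.15},{"dp":[0.02,-0.003,-0.004],"spin":-0.15},{"dp":[0.02,-0.003,-0.004],"spin":-0.15},{"dp":[0.02,-0.003,-0.004],"spin":-0.15}]' >/dev/null; python3 st.py
python3 -m handwheel '[{"dp":[0.01,-0.003,-0.004],"spin":-0.15},{"dp":[0,0,0],"spin":-0.15},{"dp":[0,0,0],"spin":-0.15},{"dp":[0,0,0],"spin":-0.15},{"dp":[0,0,0],"spin":-0.15},{"dp":[0,0,0],"spin":-0.15},{"dp":[0,0,0],"spin":-0.15},{"dp":[0,0,0],"spin":-0.15},{"dp":[0,0,0],"spin":-0.15},{"dp":[0,0,0],"spin":-0.15},{"dp":[0,0,0],"spin":-0.15},{"dp":[0,0,0],"spin":-0.15}]' >/dev/null; python3 st.py
```

```text
t 10.5 p [0.6284 0.095  0.1744] q [ 0.159  0.283  0.292  1.58  -0.02  -1.644] z [ 0.002 -0.02  -1.   ] yaw -1.338 F [ 0.2 -0.1  0.4] grip -0.001
t 11.7 p [0.6381 0.0915 0.1666] q [0.14  0.333 0.338 1.603 0.006 0.137] z [-0.027  0.002 -1.   ] yaw -3.138 F [ 0.7 -0.5  0.1] grip -0.001
```

```bash
python3 -m handwheel '[{"dp":[0.006,-0.001,-0.02],"spin":-0.1},{"dp":[0.006,-0.002,-0.02],"spin":-0.065},{"dp":[0,0,-0.015],"spin":0},{"dp":[0,0,-0.005],"spin":0},{"dp":[0,0,0],"spin":0}]' >/dev/null; python3 st.py
python3 - <<'E'
from h import *
c=shot('wrist')
im=c['image'].astype(int); R,G,B=im[...,0],im[...,1],im[...,2]
o=((R>120)&(R-B>80)&(R-G>30)).astype(np.uint8); n,l,st,ce=cv2.connectedComponentsWithStats(o)
for i in range(1,n):
    if st[i,4]>100: print(ce[i],st[i],[plane(c,ce[i],z)[:2].round(4) for z in (.075,.085)])
E
```

```text
t 12.2 p [0.6497 0.0885 0.1057] q [0.132 0.356 0.25  1.489 0.007 0.305] z [-0.025  0.004 -1.   ] yaw 2.969 F [-0.5 -0.7  1. ] grip 0.006
[254.92325315 230.05498282] [235 215  41  31 873] [array([0.6478, 0.0897]), array([0.6434, 0.0904])]
```

```bash
python3 -m handwheel '[{"dp":[0,0,-0.006],"spin":0},{"dp":[0,0,-0.006],"spin":0}]' >/dev/null; python3 st.py;
for i in 1 2 3 4; do python3 -m handwheel '[{"dp":[0,0,-0.002],"spin":0}]' | egrep 'pos|force'; done
```

```text
t 12.45 p [0.6507 0.0888 0.0961] q [0.133 0.355 0.231 1.467 0.007 0.304] z [-0.021  0.004 -1.   ] yaw 2.97 F [-0.8  0.3 -0.5] grip -0.005
position: [0.6506, 0.0889, 0.0938]
contact_force: [-0.4, -0.7, -0.4]
position: [0.6507, 0.0888, 0.0918]
contact_force: [-0.4, -0.3, -0.2]
position: [0.6507, 0.0889, 0.0898]
contact_force: [-0.1, -0.8, 0.5]
position: [0.6508, 0.0889, 0.0878]
contact_force: [0.3, -0.3, 0.4]
```

```bash
for i in 1 2; do python3 -m handwheel '[{"dp":[0,0,-0.002],"spin":0}]' | egrep 'pos|force'; done
```

```text
position: [0.6508, 0.0889, 0.0857]
contact_force: [0.3, -0.6, -0.4]
position: [0.6509, 0.0889, 0.0836]
contact_force: [-0.2, -0.0, 0.8]
```

```bash
for i in 1 2; do python3 -m handwheel '[{"dp":[0,0,-0.0015],"spin":0}]' | egrep 'pos|force'; done
```

```text
position: [0.6509, 0.0888, 0.0819]
contact_force: [-0.0, 0.7, 0.6]
position: [0.6509, 0.0889, 0.0804]
contact_force: [-0.1, -0.5, 4.6]
```

```bash
for i in 1 2 3; do python3 -m handwheel '[{"dp":[0,0,-0.001],"spin":0}]' | egrep 'pos|force'; done
```

```text
position: [0.651, 0.0889, 0.0797]
contact_force: [-1.5, -0.6, 5.3]
position: [0.651, 0.0889, 0.0792]
contact_force: [-2.9, -0.7, 3.8]
position: [0.6511, 0.0889, 0.0787]
contact_force: [-2.1, 0.2, 4.6]
```

```bash
for i in 1 2 3; do python3 -m handwheel '[{"dp":[0,0,-0.0015],"spin":0}]' | egrep 'pos|force'; done
python3 - <<'E'
from h import *
c=shot('scene'); 
cv2.imwrite('pics/s2.png',cv2.resize(c['image'][130:230,180:320,::-1],None,fx=4,fy=4))
E
```

```text
position: [0.6511, 0.0889, 0.0776]
contact_force: [-2.2, -0.1, 4.6]
position: [0.651, 0.0889, 0.0764]
contact_force: [-2.1, -0.7, 3.8]
position: [0.651, 0.0889, 0.0748]
contact_force: [-0.8, 0.3, 1.3]
```

View pics/s2.png

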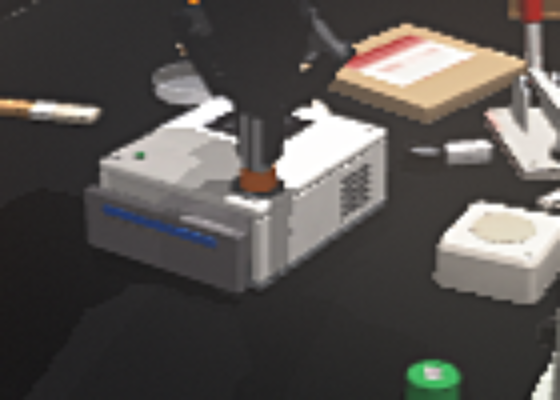

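The fingers are on the orange cap (258,180). The front panel at (165,240) doesn't look clearly sprung out yet.

```bash
cat > tray.py <<'E'
from h import *
c=shot('top'); im=c['image']
for m in cams.masks_of('top','front')[:2]: print('front',m['conf'],m['bbox'])
cv2.imwrite('pics/t_last.png',cv2.resize(im[100:250,150:350,::-1],None,fx=4,fy=4))
E
python3 tray.py
for i in 1 2; do python3 -m handwheel '[{"dp":[0,0,-0.001],"spin":0}]' | egrep 'pos|force'; done; python3 tray.py
```

```text
front 0.5 [195.2, 158.3, 206.5, 165.9]
position: [0.6512, 0.0889, 0.0738]
contact_force: [-2.0, -0.8, 4.6]
position: [0.6513, 0.0889, 0.0734]
contact_force: [-4.1, -0.7, 10.3]
front 0.82 [190.5, 162.2, 209.1, 192.8]
```

Released. I'll lift off and look.

```bash
python3 -m handwheel '[{"dp":[0,0,0.005],"spin":0},{"dp":[0,0,0.03],"spin":0},{"dp":[0,0,0.04],"spin":0},{"dp":[-0.02,-0.03,0.03],"spin":0},{"dp":[-0.04,-0.03,0],"spin":0},{"dp":[-0.04,-0.03,0],"spin":0},{"dp":[-0.04,-0.03,0],"spin":0},{"dp":[-0.04,-0.03,0],"spin":0},{"dp":[-0.03,-0.02,0],"spin":0},{"dp":[0,-0.02,0],"spin":0}]' 0.2 >/dev/null; python3 st.py; python3 tray.py
```

```text
t 15.3 p [ 0.4353 -0.1025  0.1791] q [-2.310e-01 -1.530e-01 -1.590e-01  1.583e+00 -1.000e-03 -6.400e-02] z [-0.018  0.003 -1.   ] yaw 2.975 F [ 2.3 -0.2 -0.1] grip 0.601
front 0.96 [191.6, 154.5, 238.7, 197.5]
```

View pics/t_last.png

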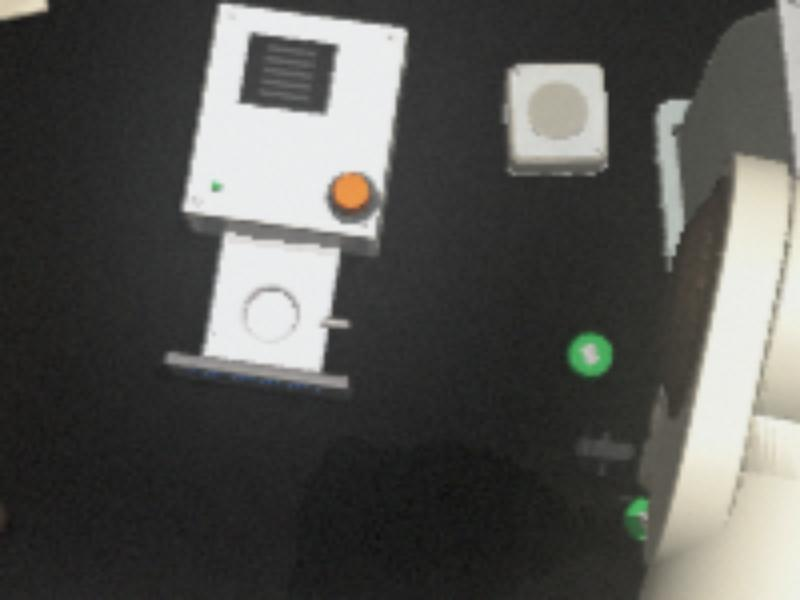

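Tray is fully out, with the pocket ring at crop (271,315). A thin pin sticks out of its right side at (335,323).

```bash
cat > w.py <<'E'
from h import *
import sys
c=shot('wrist','w_last.png'); im=c['image'].astype(int); R,G,B=im[...,0],im[...,1],im[...,2]
print([plane(c,p,.02)[:2].round(3) for p in [(0,0),(511,0),(0,383),(511,383)]])
g=((G-R>40)&(G-B>20)).astype(np.uint8); g=cv2.morphologyEx(g,cv2.MORPH_CLOSE,np.ones((9,9))); n,l,st,ce=cv2.connectedComponentsWithStats(g)
for i in range(1,n):
    if st[i,4]>150: print(ce[i].round(),st[i],plane(c,ce[i],.013)[:2].round(4))
E
python3 w.py
python3 - <<'E'
from h import *
c=shot('top'); print('pocket',plane(c,(150+271/4,100+315/4),.026))
E
```

```text
[array([ 0.256, -0.282]), array([0.327, 0.129]), array([ 0.639, -0.445]), array([0.742, 0.157])]
[252. 173.] [236 155  33  35 896] [ 0.4362 -0.1047]
[107. 215.] [ 89 199  38  34 967] [ 0.4556 -0.2572]
[297. 266.] [287 250  21  34 532] [ 0.5457 -0.0747]
pocket [0.57840842 0.14540854 0.026     ]
```

View pics/w_last.png

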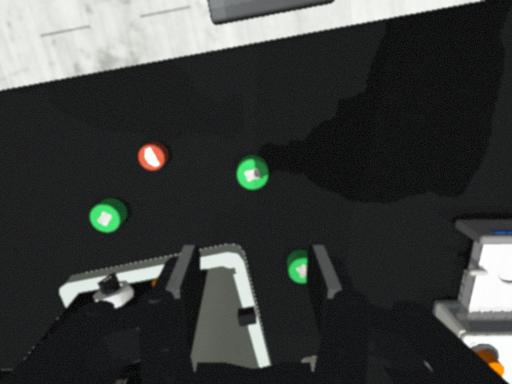

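Three greens: target (252,173), others (107,215) and (297,266); red at (152,157). The target lies under the tool, so I'll descend.

```bash
python3 -m handwheel '[{"dp":[0.002,-0.002,-0.03],"spin":0},{"dp":[0,0,-0.03],"spin":0},{"dp":[0,0,-0.03],"spin":0},{"dp":[0,0,-0.03],"spin":0},{"dp":[0,0,-0.02],"spin":0},{"dp":[0,0,-0.01],"spin":0},{"dp":[0,0,0],"spin":0}]' 0.2 >/dev/null; python3 st.py
```

```text
t 16.2 p [ 0.4433 -0.0978  0.0223] q [-2.180e-01 -1.000e-01 -4.150e-01  1.275e+00  1.000e-03 -5.800e-02] z [-0.019  0.005 -1.   ] yaw 2.982 F [-0.3  0.3  1.9] grip 0.6
```

```bash
python3 -m handwheel '[{"dp":[-0.006,-0.007,0],"spin":0},{"dp":[0,0,0],"spin":0}]' >/dev/null; python3 st.py;python3 w.py
```

```text
t 16.4 p [ 0.438  -0.1047  0.0237] q [-2.350e-01 -1.110e-01 -4.230e-01  1.278e+00  1.000e-03 -7.700e-02] z [-0.018  0.005 -1.   ] yaw 2.983 F [0.9 0.3 0.1] grip 0.602
[array([ 0.309, -0.186]), array([0.341, 0.015]), array([ 0.496, -0.263]), array([0.544, 0.031])]
[253. 243.] [ 223  210   61   68 2928] [ 0.4343 -0.1042]
[ 13. 307.] [   0  280   33   65 1335] [ 0.4519 -0.2424]
```

View pics/w_last.png

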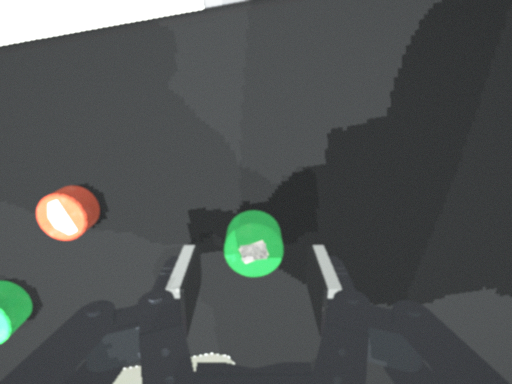

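Green's top is at (254,248), centred between the fingertips at (187,250) and (320,250). I'll descend and grip.

```bash
python3 -m handwheel '[{"dp":[0,0,-0.01],"spin":0},{"dp":[0,0,-0.004],"spin":0},{"dp":[0,0,0],"spin":0}]' 0.2 >/dev/null; python3 st.py
```

```text
t 16.75 p [ 0.4397 -0.1051  0.0107] q [-2.350e-01 -1.030e-01 -4.410e-01  1.247e+00  1.000e-03 -7.600e-02] z [-0.014  0.004 -1.   ] yaw 2.982 F [0.  0.  0.2] grip 0.596
```

```bash
python3 -m handwheel '[{"dp":[-0.002,0,-0.0015],"spin":0},{"dp":[0,0,0],"spin":0}]' 0.2 >/dev/null; python3 st.py
python3 -m handwheel '[{"dp":[0,0,0],"spin":0},{"dp":[0,0,0],"spin":0},{"dp":[0,0,0],"spin":0},{"dp":[0,0,0],"spin":0},{"dp":[0,0,0],"spin":0},{"dp":[0,0,0],"spin":0}]' -1 >/dev/null; python3 st.py
python3 -m handwheel '[{"dp":[0,0,0.02],"spin":0},{"dp":[0,0,0.03],"spin":0},{"dp":[0,0,0.03],"spin":0},{"dp":[0,0,0],"spin":0}]' >/dev/null; python3 st.py
```

```text
t 16.95 p [ 0.4375 -0.1051  0.009 ] q [-2.360e-01 -1.070e-01 -4.480e-01  1.244e+00  1.000e-03 -7.700e-02] z [-0.014  0.004 -1.   ] yaw 2.982 F [ 0.1 -0.2 -0.1] grip 0.596
t 17.55 p [ 0.4378 -0.1051  0.0097] q [-2.360e-01 -1.080e-01 -4.470e-01  1.245e+00  1.000e-03 -7.700e-02] z [-0.013  0.004 -1.   ] yaw 2.982 F [-0.1 -0.1 -0.1] grip 0.32
t 17.95 p [ 0.4363 -0.1048  0.091 ] q [-2.360e-01 -1.460e-01 -3.220e-01  1.411e+00  1.000e-03 -7.700e-02] z [-0.016  0.005 -1.   ] yaw 2.982 F [0.4 0.4 0.1] grip 0.314
```

```bash
python3 -m handwheel '[{"dp":[0.015,0.028,0.002],"spin":0},{"dp":[0.018,0.032,0.002],"spin":0},{"dp":[0.018,0.032,0],"spin":0},{"dp":[0.018,0.032,0],"spin":0},{"dp":[0.018,0.032,0],"spin":0},{"dp":[0.018,0.032,0],"spin":0},{"dp":[0.018,0.032,0],"spin":0},{"dp":[0.01,0.02,0],"spin":0},{"dp":[0,0,0],"spin":0},{"dp":[0,0,0],"spin":0}]' >/dev/null; python3 st.py
python3 - <<'E'
from h import *
c=shot('wrist','w2.png'); print(proj(c,[.579,.146,.026]),proj(c,[.58,.1466,.026]))
s=get_state();M=cv2.Rodrigues(s['ee_rot'])[0];print(proj(c,s['position']), s['position'], proj(c,s['position']-[0,0,.06]))
E
```

```text
t 18.95 p [0.5718 0.145  0.0883] q [0.245 0.194 0.019 1.415 0.008 0.406] z [-0.02   0.003 -1.   ] yaw 2.98 F [-0.3 -0.5 -0.6] grip 0.32
[256.65111013 222.59947104] [257.7515081  223.80469565]
[252.93136395 259.20672953] [0.57169424 0.14474145 0.08825767] [253.09145396 214.24813606]
```

View pics/w2.png

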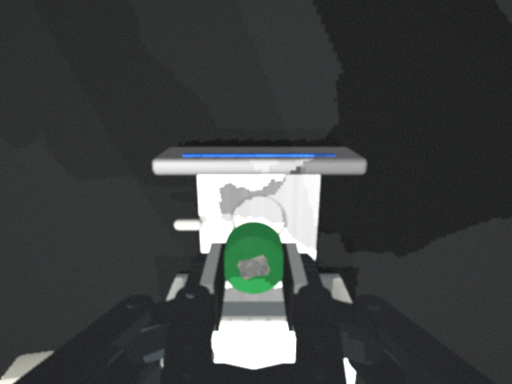

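Over the tray: the pocket ring is centred at about (258,222), which matches the prediction of (257,223). The puck sits square in the grip at (254,265). I'll correct the position and go down in stages.

```bash
python3 -m handwheel '[{"dp":[0.007,0.0015,-0.005],"spin":0},{"dp":[0,0,-0.015],"spin":0},{"dp":[0,0,-0.015],"spin":0},{"dp":[0,0,-0.005],"spin":0},{"dp":[0,0,0],"spin":0}]' >/dev/null; python3 st.py
```

```text
t 19.5 p [0.5778 0.1429 0.0437] q [ 0.239  0.223 -0.033  1.335  0.007  0.405] z [-0.022  0.002 -1.   ] yaw 2.975 F [ 0.5 -0.1  0.2] grip 0.319
```

```bash
python3 -m handwheel '[{"dp":[0.001,0.004,0],"spin":0},{"dp":[0,0,0],"spin":0}]' >/dev/null; python3 st.py;  python3 -m handwheel '[{"dp":[0,0,-0.004],"spin":0},{"dp":[0,0,-0.003],"spin":0}]' >/dev/null; python3 st.py; python3 -m handwheel '[{"dp":[0,0,-0.002],"spin":0}]' >/dev/null; python3 st.py
```

```text
t 19.7 p [0.5787 0.1468 0.0436] q [ 0.245  0.228 -0.028  1.336  0.008  0.412] z [-0.022  0.002 -1.   ] yaw 2.975 F [ 0.2 -0.4 -0.2] grip 0.317
t 19.9 p [0.5794 0.1473 0.0375] q [ 0.245  0.23  -0.037  1.322  0.007  0.412] z [-0.02   0.003 -1.   ] yaw 2.975 F [-0.5 -0.2 -0.2] grip 0.32
t 20.0 p [0.5795 0.1473 0.0354] q [ 0.245  0.231 -0.04   1.318  0.007  0.412] z [-0.02   0.003 -1.   ] yaw 2.975 F [-0.3 -0.3 -0.1] grip 0.318
```

```bash
for i in 1 2 3; do python3 -m handwheel '[{"dp":[-0.0002,-0.0001,-0.002],"spin":0}]' | egrep 'pos|force'; done
```

```text
position: [0.5793, 0.1473, 0.0333]
contact_force: [-0.3, -0.1, 0.6]
position: [0.5791, 0.1472, 0.0311]
contact_force: [-0.2, -0.5, -0.2]
position: [0.5789, 0.1471, 0.0289]
contact_force: [0.7, -0.1, 0.0]
```

It went in without contact. I'll release and lift.

```bash
python3 -m handwheel '[{"dp":[0,0,0],"spin":0},{"dp":[0,0,0],"spin":0},{"dp":[0,0,0],"spin":0},{"dp":[0,0,0],"spin":0}]' 0.0 >/dev/null; python3 st.py; python3 -m handwheel '[{"dp":[0,0,0.01],"spin":0},{"dp":[0,0,0.02],"spin":0},{"dp":[0,0,0.03],"spin":0},{"dp":[0,0,0.03],"spin":0},{"dp":[0,0,0.02],"spin":0},{"dp":[0,0,0],"spin":0}]' >/dev/null; python3 st.py
python3 - <<'E'
from h import *
c=shot('wrist','w3.png')
E
```

```text
t 20.7 p [0.5788 0.147  0.0288] q [ 0.245  0.233 -0.051  1.305  0.007  0.411] z [-0.02   0.003 -1.   ] yaw 2.975 F [ 0.  -0.7  0.7] grip 0.496
t 21.3 p [0.5779 0.1468 0.1463] q [0.245 0.201 0.139 1.526 0.007 0.411] z [-0.019  0.003 -1.   ] yaw 2.975 F [-0.5  0.8 -0.5] grip 0.498
```

View pics/w3.png

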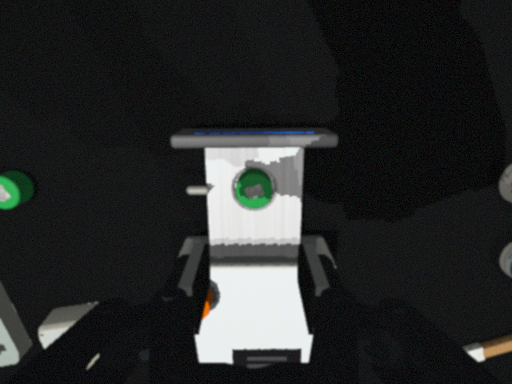

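The green puck is seated concentric in the pocket ring at (254,188). Next I'll shut the fingers and go in front of the panel.

```bash
python3 -m handwheel '[{"dp":[-0.02,0.003,0],"spin":0},{"dp":[-0.025,0.004,0],"spin":0},{"dp":[-0.025,0.004,0],"spin":0},{"dp":[-0.02,0.003,0],"spin":0},{"dp":[0,0,-0.02],"spin":0},{"dp":[0,0,-0.03],"spin":0},{"dp":[0,0,-0.03],"spin":0},{"dp":[0,0,-0.025],"spin":0},{"dp":[0,0,-0.012],"spin":0},{"dp":[0,0,0],"spin":0}]' -1 >/dev/null; python3 st.py
```

```text
t 22.35 p [0.4792 0.1595 0.0148] q [ 0.316  0.036 -0.298  1.265  0.009  0.482] z [-0.029 -0.    -1.   ] yaw 2.975 F [ 0.3 -0.2 -0. ] grip -0.002
```

```bash
python3 -m handwheel '[{"dp":[0.015,0,0.007],"spin":0},{"dp":[0.015,-0.001,0],"spin":0},{"dp":[0,0,0],"spin":0}]' >/dev/null; python3 st.py
for i in 1 2 3; do python3 -m handwheel '[{"dp":[0.004,-0.0006,0],"spin":0}]' | egrep 'pos|force'; done
```

```text
t 22.65 p [0.5101 0.1586 0.0237] q [ 0.297  0.099 -0.214  1.286  0.008  0.463] z [-0.029 -0.    -1.   ] yaw 2.976 F [-0.3  0.9  0.3] grip 0.002
position: [0.5141, 0.1581, 0.0244]
contact_force: [0.4, 0.3, -0.9]
position: [0.5183, 0.1575, 0.025]
contact_force: [0.1, -0.6, -0.2]
position: [0.522, 0.157, 0.0252]
contact_force: [-3.1, 0.7, -0.3]
```

```bash
python3 -m handwheel '[{"dp":[0.006,-0.001,-0.0005],"spin":0},{"dp":[0.006,-0.001,-0.0005],"spin":0},{"dp":[0.006,-0.001,-0.0005],"spin":0},{"dp":[0.006,-0.001,-0.0005],"spin":0},{"dp":[0.006,-0.001,-0.0005],"spin":0},{"dp":[0.006,-0.001,-0.0005],"spin":0},{"dp":[0.006,-0.001,-0.0005],"spin":0},{"dp":[0.006,-0.001,-0.0005],"spin":0}]' >/dev/null; python3 st.py
```

```text
t 23.75 p [0.5726 0.1487 0.0216] q [ 0.25   0.235 -0.063  1.303  0.009  0.415] z [-0.031  0.001 -1.   ] yaw 2.977 F [-4.5  0.3  3.8] grip 0.003
```

```bash
python3 -m handwheel '[{"dp":[0.006,-0.001,0],"spin":0},{"dp":[0.006,-0.001,0],"spin":0},{"dp":[0.005,-0.001,0],"spin":0}]' >/dev/null; python3 st.py; for i in 1 2 3; do python3 -m handwheel '[{"dp":[0.004,-0.0006,0],"spin":0}]' | egrep 'pos|force'; done
```

```text
t 24.05 p [0.5903 0.1458 0.0215] q [ 0.238  0.275 -0.015  1.313  0.01   0.402] z [-0.033  0.002 -0.999] yaw 2.977 F [-10.1   3.7   7.5] grip 0.001
position: [0.5938, 0.1453, 0.0215]
contact_force: [-11.3, 2.4, 7.2]
position: [0.5974, 0.1447, 0.0216]
contact_force: [-7.0, -0.0, 5.5]
position: [0.6014, 0.1441, 0.0216]
contact_force: [-4.9, -0.1, 4.1]
```

```bash
for i in 1 2 3; do python3 -m handwheel '[{"dp":[0.002,-0.0003,0],"spin":0}]' | egrep 'pos|force'; done
```

```text
position: [0.6039, 0.1436, 0.0215]
contact_force: [-4.7, 0.9, 3.8]
position: [0.6061, 0.1433, 0.0215]
contact_force: [-5.2, 0.9, 3.9]
position: [0.6084, 0.143, 0.0215]
contact_force: [-6.4, 0.6, 4.1]
```

```bash
for i in 1 2; do python3 -m handwheel '[{"dp":[0.001,-0.0002,0],"spin":0}]' | egrep 'pos|force'; done; for i in 1 2 3; do python3 -m handwheel '[{"dp":[-0.004,0.0006,0],"spin":0}]' | egrep 'pos|force'; done
```

```text
position: [0.6094, 0.1428, 0.0215]
contact_force: [-9.8, 1.9, 6.2]
position: [0.6094, 0.1427, 0.0215]
contact_force: [-13.3, 2.9, 8.8]
position: [0.6055, 0.1433, 0.0214]
contact_force: [-2.3, -0.1, 3.2]
position: [0.6016, 0.1439, 0.0212]
contact_force: [0.3, 0.4, 0.4]
position: [0.5979, 0.1444, 0.0211]
contact_force: [-0.8, -0.0, -0.8]
```

Hard stop reached at about 13 N. On backing off, the force went to zero by x=0.6016, so the tray stayed put. I'll retreat and verify.

```bash
python3 -m handwheel '[{"dp":[-0.02,0.003,0],"spin":0},{"dp":[-0.03,0.005,0],"spin":0},{"dp":[-0.03,0.005,0.01],"spin":0},{"dp":[-0.02,0.003,0.03],"spin":0},{"dp":[0,-0.02,0.04],"spin":0},{"dp":[0,-0.04,0.04],"spin":0},{"dp":[0,-0.03,0.03],"spin":0},{"dp":[0,0,0],"spin":0},{"dp":[0,0,0],"spin":0},{"dp":[0,0,0],"spin":0}]' >/dev/null; python3 st.py; python3 tray.py
python3 - <<'E'
from h import *
c=shot('top')
for t in ['black_specimen','red_specimen','green_specimen']:
    for m in cams.masks_of('top',t):
        ys,xs=np.nonzero(m['mask']); u=(xs.mean(),ys.mean()); print(t,m['conf'],np.round(u,1),plane(c,u,.01)[:2].round(3))
E
```

```text
t 26.15 p [0.4942 0.0705 0.1698] q [ 0.14  -0.017 -0.05   1.568  0.002  0.304] z [-0.031 -0.002 -1.   ] yaw 2.977 F [-0.3 -0.2 -0.8] grip -0.004
black_specimen 0.7 [146.4 229.2] [0.446 0.339]
red_specimen 0.56 [346.4 240.8] [ 0.406 -0.197]
green_specimen 0.65 [367.4 221.3] [ 0.457 -0.257]
green_specimen 0.47 [297.  188.6] [ 0.551 -0.07 ]
```

View pics/t_last.png

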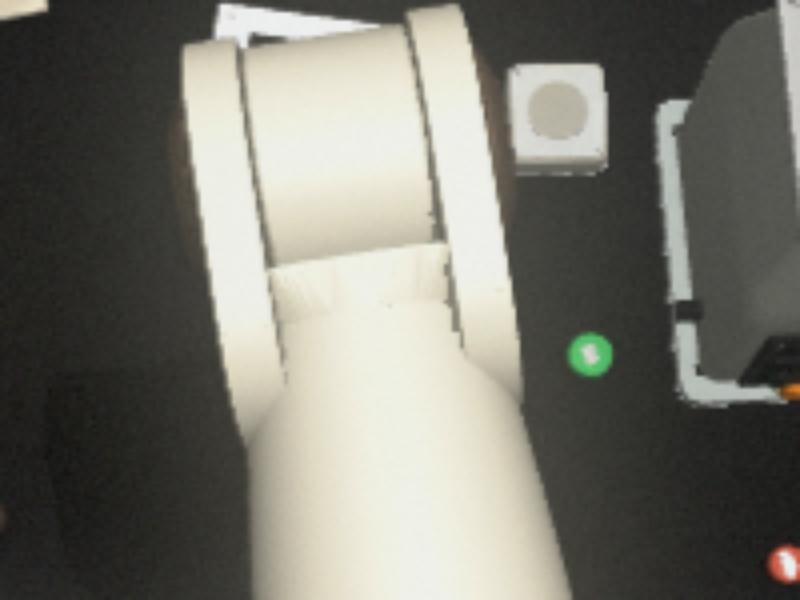

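The arm hides the loader here; red and black are unmoved. I'll clear the view.

```bash
python3 -m handwheel '[{"dp":[-0.02,-0.03,0],"spin":0},{"dp":[-0.02,-0.03,0],"spin":0},{"dp":[-0.02,-0.03,0],"spin":0},{"dp":[-0.02,-0.03,0],"spin":0},{"dp":[-0.02,-0.03,0],"spin":0},{"dp":[0,-0.03,0],"spin":0},{"dp":[0,0,0],"spin":0},{"dp":[0,0,0],"spin":0}]' >/dev/null; python3 st.py; python3 tray.py
```

```text
t 27.25 p [ 0.3889 -0.1122  0.1659] q [-0.272 -0.239 -0.257  1.588 -0.012 -0.115] z [-0.037 -0.002 -0.999] yaw 2.984 F [1.8 0.2 0.5] grip 0.002
front 0.78 [196.5, 156.1, 244.6, 167.7]
```

View pics/t_last.png

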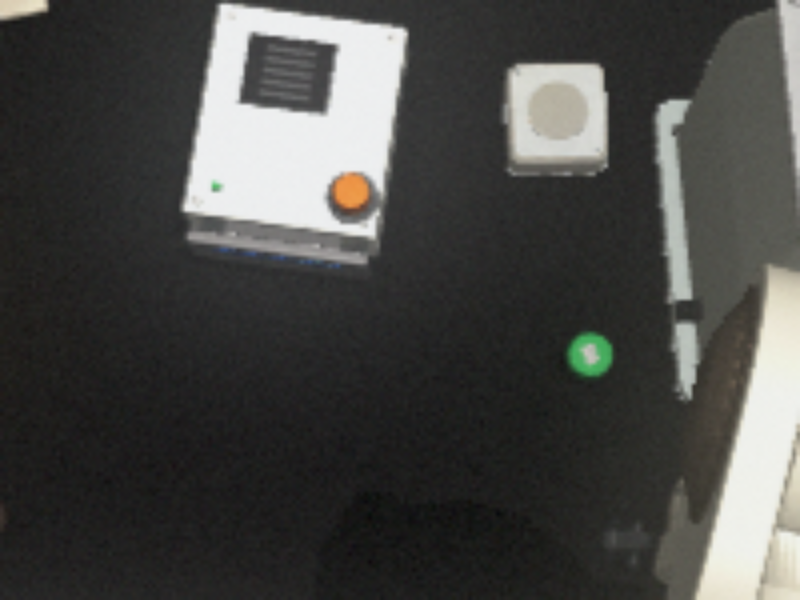

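The tray is shut: its front panel at (280,245) is back where it was at the start, and the robot is clear. Handing in.

```bash
python3 -m handwheel '[{"dp":[0,0,0],"spin":0},{"dp":[0,0,0],"spin":0},{"dp":[0,0,0],"spin":0}]' | egrep 'time|force'; python3 -c "
from rig import manip; print(manip.sign_off())"
```

```text
time: 27.65
contact_force: [0.1, -0.0, 0.4]
the job is handed in; nothing more can be done
None
```

I pressed the latch button until the tray sprang out and set the green specimen nearest the base into the pocket. I then pushed the tray home and handed the job in at 27.65 s, with no verdict reported.

**Last checks:**
- **Tray:** in the last top view the front panel is back at its starting place. It stayed shut after I backed off, which I take as latched; there is no reading of the tray's travel itself.
- **Push force:** the wrist read about 10 N at most on the button and about 16 N (13 N along x) at the tray's hard stop. I read forces only at the end of rows, so a short peak between readings would not show.
- **Green specimen:** it went down with no contact force and looked centred in the pocket ring before I shut the tray. It cannot be seen with the tray shut, so I could not check it again.
- **Black and red specimens:** both were within about 1 mm of their starting positions in the top camera.
- **Robot:** it stood clear of everything at hand-in, with no contact force beyond noise.

**What went wrong on the way:** the last joint ran into its upper limit on the first approach and tilted the tool by about 0.17 rad. I removed most of the tilt by spinning to the opposite limit, which cost about 6 s. A tilt of about 1 to 2 degrees remained and caused no visible trouble.

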